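Bring the blue bay of the chart carousel round to the front and stand the case board in it

ROBOT

A 7-joint arm with a two-finger parallel gripper is mounted at the origin on the work surface. World frame = base frame: x ahead of the robot, y to its left, z up, the work surface at z = 0. Lengths are in m, angles in degrees, forces in N, time in s.
With the tool pointing down it reaches from about 0.425 to 0.875 m from the base axis. Payload 4.7 kg.
Tool frame: the origin (TCP) lies midway between the tips of the shut fingers; the grasp point (between the pads) lies 19 mm behind it; z points along the fingers, y is the line along which they close (so a half turn about z gives the same grasp; the last joint's range is limited). The gripper opens to 87 mm and grips with 3 to 60 N. Pads are 19 mm wide; open, the fingers measure 117 mm over their backs; the gripper's body (75 mm by 190 mm) begins 51 mm behind the grasp point.
Start: joints at [72.714, 18.392, -4.016, 83.108, 1.295, 78.541, -3.26], TCP at [0.202, -0.618, 0.223] pointing down, gripper open.
Joint ranges: [-163.93, 163.93], [-17.29, 119.83], [-79.2, 71.16], [3.27, 140.29], [-89.18, 269.18], [5.43, 117.66], [-154.24, 154.24]. Speed limits (degrees/s): [147.25, 147.25, 180, 180, 180, 180, 180].

INTERFACE

Orientations are given as [roll, pitch, yaw] about the fixed x, y, z axes, in that order (R = Rz(yaw) Ry(pitch) Rx(roll)).
In Python, from cell import env, viewer, boxes_of, masks_of gives the robot as it stands. The module is installed in compiled form; this text tells all that it offers.
- The arm moves only by the tool apply_moves, never from a script. Its argument "moves" is a list of rows, each a list of 7 numbers: the shift along the tool's x, y, z scaled (see below), then the turn, a rotation vector about the tool's x, y, z scaled (see below), then the opening, from 0 (shut) to 1 (fully open). A call has 1 to 20 rows; each row is the pose to reach, as a shift and turn from the pose commanded when the call began, along the tool's axes at that moment; what a row does not reach only later rows make up. The controller multiplies each number of a shift by 0.2 m and each number of a turn by 1.5 rad. A row lasts 1/10 s, in which the tool goes at most 50 mm and 8.59 degrees, less where a joint would pass 70% of its speed; a pose out of reach is approached as far as the arm can. A call with a number of a shift or a turn outside -1 to 1 is refused whole. A call with a gripper value outside its range is refused whole. The fingers move at their own pace and stop on an object; "grip_force" is the grip in N (left out, the last holds). Time passes only in rows, so rows that repeat a pose let the fingers close. It gives the time, the measured TCP pose, the force, the opening and the grip force at its end, in the units of the state.
- env.get_obs(): the state, without advancing time (a new reading comes with each control period).
- viewer.read_camera(name): name is "scene" or "top" or "wrist"; returns the picture (420x560x3 uint8, red, green, blue); there is no depth.
- viewer.get_calibration(name): a dict with "fov_y" (degrees; the focal length in pixels is half the picture's height over the tangent of half this angle, whatever the lens; pixels are square), "cx", "cy" (the principal point, pixels), "position" and "orientation" of the camera in the world. Camera axes: x right, y up, looking along -z (the intrinsics and any distortion apply to the point x, -y, -z); pixel columns grow to the right and rows downward; lengths in m; the calibration is good to about 2 mm. The wrist camera is an equidistant fisheye: a pixel r from the principal point sees the ray r / f radians off the axis. A picture is of the moment at which its call begins: read the wrist's pose just before it. get_calibration takes no time and is no camera call; for the wrist camera it gives the pose at the moment of the call.
- env.sign_off(): hands the job in; it is judged then, once.
Trained networks look in the newest picture that a camera, given by its name, has taken for a name from the list of things; names that differ only in an ending like _2 or _b are one class to them, and where a whole thing is asked for, a point or a joint stands for the part that bears it (a point fixed in the world has none). Each returns a list of dicts, best first, with "conf" (0 to 1); they miss things now and then, are a little off and sometimes report something else, mostly with a low value. They report only what shows in the picture. A call takes as long as a camera call. They do not tell look-alikes from the thing itself.
- boxes_of(camera, target): "location" ([column, row] in pixels, amid what is visible of it).
- masks_of(camera, target): "pixels" (420x560 bool, what is visible of it) and "location" ([column, row] in pixels, amid what is visible of it).
The state is a dict: "time_s": time; "qpos": joint angles; "joint_velocities": joint speeds; "effort": joint torques, N m; "tool_pos": TCP position; "tool_rot": TCP orientation; "force": force on the tool from outside, world axes, zero at the start; "wrist_torque": the same for the moment, N m; "grip_width": finger opening in m; "grasp_force": force on a finger pad.
Only numpy, scipy, OpenCV 4.12 (cv2) and the standard library are available. Lean on these libraries where they do the work, as an engineer would, in place of code of your own. Each camera call takes 0.05 s, during which the arm holds its last target. There are 200 camera calls.

TASK

First turn the chart carousel by pushing its rim posts, gently and never spinning it fast, until the empty bay with the blue lip faces the orange pointer at the front. Then take the white case board with the blue header out of its rack and lean it upright and square in that bay: foot on the deck against the inside of the blue lip, top tipped back against the central column. Let go and leave the bay facing the pointer and the other things on the counter where they are.

Things in the scene. Friction and masses are not known exactly. Their poses are not given: they have to be found in the camera images.
- stand: Fixed round dark steel foot of the chart carousel, 230 mm across, 16 mm high, with a flat orange pointer lying on the counter and sticking out at the front. Origin: on the counter, on the carousel's vertical turning axis; its -x axis points along the pointer (front), z up. Its place and yaw change.
- pointer (a point): Fixed point above the orange pointer: 145 mm from the turning axis, at deck height (36 mm above the counter). Axes as stand.
- carousel (a joint): Turn of the carousel's top in rad, counter-clockwise from above positive. 0: the blue bay faces exactly away from the pointer; +pi or -pi: it faces the pointer. Turns a full turn either way and stays where left (friction 0.25 N m, about 2 N at the posts). The top is a white disc, radius 150 mm, 18 mm thick, its upper face (deck) 36 mm above the counter.
- post (a point): Ball top of one of four upright steel rim posts (radius 8 mm, black balls of radius 9.5 mm), 138 mm from the turning axis, 102 mm above the counter (ball top at 111 mm). The posts stand between the bays, at 45, 135, 225 and 315 degrees from the blue bay's middle; this is the one 45 degrees counter-clockwise of it. Turns with the carousel; push on these.
- column (a point): Top centre, on the turning axis, of the square aluminium column that is the back of all four bays: 110 x 110 mm, top 95 mm above the deck (131 mm above the counter), faces 55 mm from the axis, one to each bay. The three other bays, at 90 degrees to each other, have grey lips and hold fixed supplies up to 80 mm above the deck.
- bay (a point): Middle of the blue lip's inner face, at deck level, 100 mm from the turning axis; turns with the carousel. x points outward from the axis through the blue bay, y along the lip, z up. The lip is 120 mm long, 6 mm thick, 15 mm high. A board with its foot at the lip and its back on the column leans about 21 degrees.
- bay_mark (a point): Point on the deck at the outer edge of the blue bay (a blue patch is on the deck there), 145 mm from the axis; turns with the carousel. When the bay faces front it lies over pointer.
- board: Loose white case board with a blue header band at the top on both sides and a printed sheet on one side, 130 mm wide (y), 170 mm tall (z), 8 mm thick (x), about 0.2 kg. Origin: middle of its bottom edge. x is its normal; the sheet is on its -x face. It starts upright in the rack, 10 mm above the counter, nearer the robot than the folder.
- board_top (a point): Middle of the board's top edge, 170 mm above its origin. Axes as board.
- rack: Fixed grey rack, 130 x 150 mm, two slots along its y with 45 mm high walls (tops 55 mm above the counter), slot floor 10 mm above the counter, slots 13 mm wide. Origin: middle of its underside. The board stands in the slot at x = -30 mm, the folder in the slot at x = +30 mm. It is left or right of the carousel.
- basket: Fixed steel basket of packs, 130 x 160 mm, 80 mm high, on the side opposite the rack. Origin: middle of its underside. Leave alone.
- folder: Loose green folder, 125 x 105 mm tall x 9 mm, standing in the rack's other slot. Origin: middle of its bottom edge. Leave alone.
- tape: White tape roll lying flat, 90 mm across, 24 mm high. Origin: centre of underside. Leave alone.
- pills: Amber jar, 48 mm across, 85 mm high. Origin: centre of underside. Leave alone.
- sanitiser: Clear bottle with blue cap, 60 mm across, 140 mm high. Origin: centre of underside. Leave alone.
- dish: Steel bowl, 120 mm across, 45 mm high. Origin: centre of underside. Leave alone.
- mug: Blue mug, 80 mm across, 90 mm high, handle at its +y. Origin: centre of underside. Leave alone.
- stapler: Red and black stapler along its x, 135 x 34 mm, 58 mm high. Origin: centre of underside. Leave alone.
There are look-alikes about, which are no part of the job. There is more than one size of the board; the job needs the smaller.

How it is judged:
By the outcome, as a careful person would: the job done as asked, in the order asked, and still so for the second after the job is handed in, with the robot touching nothing.
It also fails if it takes over 64 s, if anything falls off the work surface, if the arm or the gripper's body presses on something with over 40 N, if the wrist force passes 120 N, or if a joint passes its speed limit or range.

## Working session

There is one attempt and no reset: what is moved stays moved. The work goes in short steps, Python scripts to look and compute and a tool call to move; the robot and the scene stay as the last step left them, time stands still between calls to the robot, and variables do not carry over. Pictures are saved under pics/ and viewed, at most 10 in all, crops included, and the job is handed in when it is done.

Besides the shell and the picture viewer there is one more tool, called by a JSON object that holds its "op" and its "data", one argument or row to a line. apply_moves: Moves the arm, as the interface text tells. Shifts and turns lie within -1 to 1; 1 stands for 0.2 m of shift or 1.5 rad of turn. Its arguments: {"type":"object","properties":{"moves":{"type":"array","items":{"type":"array","items":{"type":"number","minimum":-1,"maximum":1}}},"grip_force":{"type":"number"}},"required":["moves"]}

```bash
mkdir -p pics; python3 - <<'E'
from cell import env, viewer, boxes_of, masks_of
import cv2,numpy as np
o=env.get_obs();print(o['time_s'],o['tool_pos'],o['tool_rot'],o['grip_width'])
ims=[]
for c in ['scene','top']:
    im=viewer.read_camera(c);cv2.imwrite(f'pics/{c}0.png',im[:,:,::-1]);ims.append(im)
    k=viewer.get_calibration(c);print(c,k)
    for t in ['board','rack','folder','post','stand','bay_mark','basket']:
        print(t,[(np.round(b['location']).tolist(),round(b['conf'],2)) for b in boxes_of(c,t)][:6])
cv2.imwrite('pics/s0.png',ims[0][:,:,::-1])
E
```

```text
0.0 [ 0.20168571 -0.61735683  0.22148744] [-1.79894014e+02  5.36998722e-03  1.80986253e+01] 0.08696387142431786
scene {'fov_y': 55.29077299344297, 'cx': 282.13309398752676, 'cy': 214.8973914901024, 'position': array([ 1.19996844, -0.21566538,  0.97449824]), 'orientation': array([39.79496167, -0.20947964, 73.20269199])}
board [([148.0, 215.0], 0.92), ([142.0, 170.0], 0.85)]
rack [([394.0, 190.0], 0.68), ([162.0, 253.0], 0.67), ([151.0, 219.0], 0.52)]
folder [([151.0, 241.0], 0.61)]
post [([303.0, 247.0], 0.59)]
stand [([304.0, 247.0], 0.72)]
bay_mark [([301.0, 247.0], 0.8)]
basket [([391.0, 191.0], 0.73)]
top {'fov_y': 50.51387967077647, 'cx': 278.1552282148802, 'cy': 213.22703817021645, 'position': array([ 0.29659235, -0.01029668,  1.29536558]), 'orientation': array([ 10.21673397,   0.90934308, -89.53399559])}
board [([419.0, 251.0], 0.92), ([425.0, 320.0], 0.6)]
rack [([406.0, 241.0], 0.87)]
folder [([419.0, 226.0], 0.7)]
post [([271.0, 197.0], 0.66), ([271.0, 200.0], 0.59)]
stand []
bay_mark [([271.0, 202.0], 0.71)]
basket [([153.0, 234.0], 0.63)]
```

View pics/scene0.png

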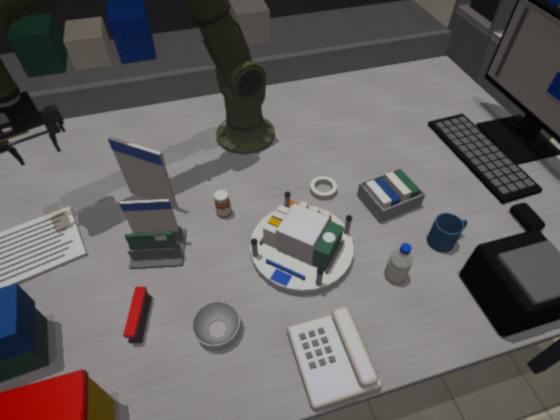

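View pics/top0.png

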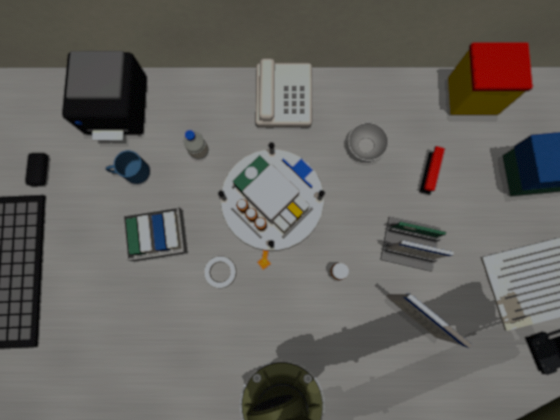

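The smaller board is in the rack at scene (148,213), top (420,250). Its look-alike is the bigger board at scene (142,170), top (435,320), which stands nearer the robot. Carousel centre is at top (272,199), the blue lip and patch at (300,170), and the orange pointer at (265,260).

```bash
cat > h.py <<'E'
import numpy as np, cv2
from scipy.spatial.transform import Rotation as R
from cell import env, viewer, boxes_of, masks_of
def rays(cam,px,k=None):
    k=k or viewer.get_calibration(cam); px=np.atleast_2d(np.asarray(px,float))
    f=210/np.tan(np.radians(k['fov_y']/2)); u=(px[:,0]-k['cx'])/f; v=(px[:,1]-k['cy'])/f
    if cam=='wrist':
        r=np.hypot(u,v)+1e-9; d=np.c_[u/r*np.sin(r),-v/r*np.sin(r),-np.cos(r)]
    else: d=np.c_[u,-v,-np.ones_like(u)]
    return np.array(k['position']), R.from_euler('xyz',k['orientation'],degrees=True).apply(d)
def at_z(cam,px,z,k=None):
    p,d=rays(cam,px,k); return p+d*((z-p[2])/d[:,2])[:,None]
def proj(cam,P,k=None):
    k=k or viewer.get_calibration(cam); f=210/np.tan(np.radians(k['fov_y']/2))
    q=R.from_euler('xyz',k['orientation'],degrees=True).inv().apply(np.atleast_2d(P)-k['position'])
    a,b,c=q[:,0],-q[:,1],-q[:,2]
    if cam=='wrist':
        h=np.hypot(a,b)+1e-9; t=np.arctan2(h,c); return np.c_[k['cx']+f*t*a/h,k['cy']+f*t*b/h]
    return np.c_[k['cx']+f*a/c,k['cy']+f*b/c]
E
python3 - <<'E'
from h import *
im=cv2.imread('pics/top0.png')
hsv=cv2.cvtColor(im,cv2.COLOR_BGR2HSV)
def blobs(m,mn=6):
    n,_,s,c=cv2.connectedComponentsWithStats(m.astype(np.uint8)); return [(c[i].round(1),s[i].tolist()) for i in range(1,n) if s[i,4]>=mn]
win=np.zeros(im.shape[:2],bool);win[135:275,210:335]=1
for nm,m,z in [('dark',(hsv[...,2]<50)&win,.104),('blue',(hsv[...,0]>105)&(hsv[...,0]<130)&(hsv[...,1]>150)&(hsv[...,2]>60)&win,.036),('orange',(hsv[...,0]<20)&(hsv[...,1]>150)&(hsv[...,2]>120)&win,.002)]:
    for c,s in blobs(m): print(nm,c,s,at_z('top',c,z)[0].round(4))
# white disc
m=(hsv[...,1]<30)&(hsv[...,2]>165)&win
b=sorted(blobs(m,50),key=lambda t:-t[1][4])[:2];print(b)
crop=im[130:360,200:480];cv2.imwrite('pics/crop1.png',cv2.resize(crop,None,fx=2.5,fy=2.5,interpolation=cv2.INTER_CUBIC)[:600,:800])
sc=cv2.imread('pics/scene0.png')[120:280,90:260];sc=cv2.resize(sc,(565,532))
tp=cv2.resize(crop,(700,575));cv2.imwrite('pics/crop1.png',tp);cv2.imwrite('pics/crop2.png',sc)
E
```

```text
dark [271.2 146.4] [269, 143, 5, 9, 30] [0.7009 0.0314 0.104 ]
dark [237.5 187.5] [235, 185, 6, 6, 6] [0.5825 0.1229 0.104 ]
dark [221. 194.] [219, 191, 5, 7, 26] [0.564  0.1678 0.104 ]
dark [320.7 194. ] [319, 191, 5, 8, 26] [ 0.5653 -0.1057  0.104 ]
dark [270.7 243.4] [269, 241, 4, 6, 19] [0.4287 0.0297 0.104 ]
blue [301.3 169.3] [291, 160, 20, 26, 201] [ 0.6543 -0.0551  0.036 ]
orange [264.  259.7] [258, 251, 12, 18, 84] [0.3924 0.0521 0.002 ]
[]
```

View pics/crop1.png

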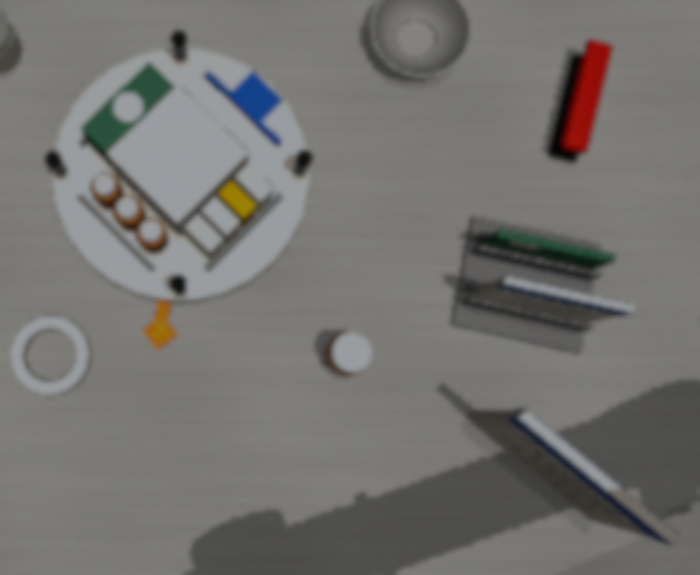

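The close crop confirms the choice: the small board with the blue header is in the rack's near slot, top edge about crop (505,280)-(632,310). The bigger one, at crop (520,412)-(670,540), is outside the rack.

```bash
python3 - <<'E'
from h import *
def tri(a,b):
    p,d=rays('top',a);q,e=rays('scene',b);d=d[0]/np.linalg.norm(d);e=e[0]/np.linalg.norm(e)
    s=np.linalg.lstsq(np.c_[d,-e],q-p,rcond=None)[0];A=p+d*s[0];B=q+e*s[1];return ((A+B)/2).round(3),np.linalg.norm(A-B).round(4)
# crop1 -> px
c=lambda u,v:(200+u/2.5,130+v/2.5)
for n,e in [('small',[(505,280),(632,310)]),('big',[(520,412),(670,540)])]:
    print(n,[at_z('top',c(*x),.18)[0].round(3) for x in e])
print('pt tip',at_z('top',c(157,347),.002),at_z('top',c(164,303),.002))
print('bigtri',tri(c(520,412),(163,155)),tri(c(670,540),(112,140)))
print('smalltri',tri(c(505,280),(172,201)),tri(c(632,310),(123,201)))
print('sanit',at_z('top',(190,135),.14))
E
```

```text
small [array([ 0.426, -0.302,  0.18 ]), array([ 0.397, -0.427,  0.18 ])]
big [array([ 0.296, -0.311,  0.18 ]), array([ 0.176, -0.449,  0.18 ])]
pt tip [[0.36616158 0.05517319 0.002     ]] [[0.4171025  0.04774702 0.002     ]]
bigtri (array([ 0.297, -0.293,  0.223]), np.float64(0.0125)) (array([ 0.181, -0.428,  0.217]), np.float64(0.0118))
smalltri (array([ 0.428, -0.296,  0.173]), np.float64(0.0155)) (array([ 0.397, -0.419,  0.18 ]), np.float64(0.0141))
sanit [[0.72065943 0.2524626  0.14      ]]
```

View pics/crop2.png

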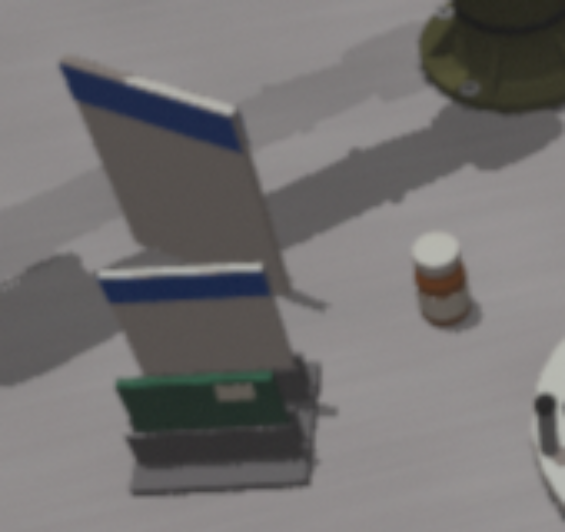

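{"op": "apply_moves", "data": {
  "moves": [
    [0.25,-0.12,-0.25,0,0,-0.1,0],
    [0.5,-0.25,-0.5,0,0,-0.2,0],
    [0.75,-0.37,-0.5,0,0,-0.3,0],
    [1,-0.5,-0.5,0,0,-0.4,0],
    [1,-0.5,-0.5,0,0,-0.5,0],
    [1,-0.5,-0.5,0,0,-0.6,0],
    [1,-0.5,-0.5,0,0,-0.7,0],
    [1,-0.5,-0.5,0,0,-0.7,0]
  ],
  "grip_force": 20
}}

```text
time_s: 1.6
tool_pos: [0.3612, -0.4604, 0.3228]
tool_rot: [180.0, 0.0, 78.3]
force: [-0.7, -1.3, -0.2]
grip_width: 0.0307
grasp_force: 0.0
```

{"op": "apply_moves", "data": {
  "moves": [
    [0.25,0.1,0,0,0,0,0],
    [0.5,0.2,0,0,0,0,0],
    [0.75,0.2,0,0,0,0,0],
    [1,0.2,0,0,0,0,0],
    [1,0.2,0,0,0,0,0]
  ]
}}

```text
time_s: 2.1
tool_pos: [0.4433, -0.2659, 0.3234]
tool_rot: [179.9, -0.1, 78.6]
force: [0.2, -0.8, 0.0]
grip_width: 0.001
grasp_force: 0.0
```

{"op": "apply_moves", "data": {
  "moves": [
    [0.25,0,0,0,0,0,0],
    [0.5,0,0,0,0,0,0],
    [0.75,0,0,0,0,0,0],
    [1,0,0,0,0,0,0],
    [1,0,0,0,0,0,0]
  ]
}}

```text
time_s: 2.6
tool_pos: [0.4827, -0.0692, 0.3234]
tool_rot: [179.9, -0.1, 78.7]
force: [0.3, 0.0, -0.1]
grip_width: 0.0007
grasp_force: 0.0
```

{"op": "apply_moves", "data": {
  "moves": [
    [0.25,0,0,0,0,0,0],
    [0.5,0,0.2,0,0,0,0],
    [0.75,0,0.3,0,0,0,0],
    [1,0,0.4,0,0,0,0],
    [1,0,0.4,0,0,0,0]
  ]
}}

```text
time_s: 3.1
tool_pos: [0.5213, 0.1226, 0.2409]
tool_rot: [-179.9, -0.1, 78.3]
force: [0.8, -0.3, 0.4]
grip_width: 0.0004
grasp_force: 0.0
```

{"op": "apply_moves", "data": {
  "moves": [
    [0.22,0,0,0,0,0,0],
    [0.22,0,0.2,0,0,0,0],
    [0.22,0,0.4,0,0,0,0],
    [0.22,0,0.6,0,0,0,0],
    [0.22,0,0.7,0,0,0,0],
    [0.22,0,0.78,0,0,0,0],
    [0.22,0,0.78,0,0,0,0]
  ]
}}

```text
time_s: 3.8
tool_pos: [0.5301, 0.1603, 0.0845]
tool_rot: [-179.8, 0.1, 78.1]
force: [0.0, 0.7, 0.9]
grip_width: 0.0004
grasp_force: 0.0
```

```bash
cat > arc.py <<'E'
import sys
from h import *
a0,a1,st,cx,cy,r=map(float,sys.argv[1:7])
o=env.get_obs();p=np.array(o['tool_pos']);M=R.from_euler('xyz',o['tool_rot'],degrees=True)
print(o['time_s'],p.round(4),np.degrees(np.arctan2(p[1]-cy,p[0]-cx)).round(1),o['force'].round(1))
for a in np.radians(np.arange(a0,a1-.01,-st)):
    d=M.inv().apply(np.array([cx+r*np.cos(a),cy+r*np.sin(a),.085])-p)/.2
    print(np.degrees(a).round(1),d.round(3).tolist())
E
python3 - <<'E'
import cv2
from cell import viewer
cv2.imwrite('pics/w1.png',viewer.read_camera('wrist')[:,:,::-1])
E
python3 arc.py 100 60 2.5 0.565 0.031 0.138
```

```text
3.85 [0.5312 0.1611 0.0861] 104.6 [ 0.6 -0.7  0.5]
100.0 [0.039, 0.042, 0.006]
97.5 [0.049, 0.07, 0.006]
95.0 [0.059, 0.099, 0.006]
92.5 [0.067, 0.128, 0.006]
90.0 [0.074, 0.157, 0.005]
87.5 [0.079, 0.187, 0.005]
85.0 [0.083, 0.217, 0.005]
82.5 [0.086, 0.247, 0.005]
80.0 [0.088, 0.277, 0.005]
77.5 [0.088, 0.307, 0.005]
75.0 [0.087, 0.337, 0.005]
72.5 [0.085, 0.367, 0.005]
70.0 [0.081, 0.397, 0.005]
67.5 [0.076, 0.427, 0.005]
65.0 [0.07, 0.456, 0.005]
62.5 [0.063, 0.485, 0.005]
60.0 [0.054, 0.514, 0.005]
```

View pics/w1.png

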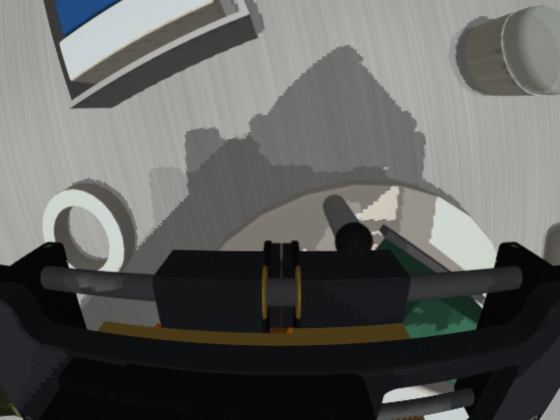

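The wrist view shows the fist (282,285) just short of the black post ball (352,238), ready to push in +x.

{"op": "apply_moves", "data": {
  "moves": [
    [0.02,0.02,0,0,0,0,0],
    [0.039,0.042,0,0,0,0,0],
    [0.049,0.07,0,0,0,0,0],
    [0.059,0.1,0,0,0,0,0],
    [0.067,0.128,0,0,0,0,0],
    [0.074,0.157,0,0,0,0,0],
    [0.079,0.187,0,0,0,0,0],
    [0.083,0.217,0,0,0,0,0],
    [0.086,0.247,0,0,0,0,0],
    [0.088,0.277,0,0,0,0,0],
    [0.088,0.307,0,0,0,0,0],
    [0.087,0.337,0,0,0,0,0],
    [0.085,0.367,0,0,0,0,0],
    [0.081,0.397,0,0,0,0,0],
    [0.076,0.427,0,0,0,0,0],
    [0.07,0.456,0,0,0,0,0],
    [0.063,0.485,0,0,0,0,0],
    [0.054,0.514,0,0,0,0,0]
  ]
}}

```text
time_s: 5.65
tool_pos: [0.634, 0.1508, 0.0863]
tool_rot: [-180.0, 0.0, 78.3]
force: [-4.3, -2.2, -0.5]
grip_width: 0.0005
grasp_force: 1.8
```

```bash
python3 arc.py 57.5 10 2.5 0.565 0.031 0.138
```

```text
5.65 [0.634  0.1508 0.0863] 60.1 [-4.3 -2.2 -0.5]
57.5 [-0.012, 0.029, 0.006]
55.0 [-0.023, 0.056, 0.006]
52.5 [-0.035, 0.084, 0.006]
50.0 [-0.049, 0.111, 0.006]
47.5 [-0.064, 0.137, 0.006]
45.0 [-0.08, 0.162, 0.006]
42.5 [-0.097, 0.187, 0.006]
40.0 [-0.115, 0.211, 0.006]
37.5 [-0.134, 0.234, 0.006]
35.0 [-0.154, 0.257, 0.006]
32.5 [-0.175, 0.278, 0.006]
30.0 [-0.197, 0.299, 0.006]
27.5 [-0.22, 0.318, 0.006]
25.0 [-0.244, 0.337, 0.006]
22.5 [-0.269, 0.354, 0.006]
20.0 [-0.294, 0.371, 0.006]
17.5 [-0.32, 0.386, 0.006]
15.0 [-0.346, 0.4, 0.006]
12.5 [-0.374, 0.413, 0.006]
10.0 [-0.401, 0.425, 0.006]
```

{"op": "apply_moves", "data": {
  "moves": [
    [-0.012,0.029,0,0,0,0,0],
    [-0.023,0.056,0,0,0,0,0],
    [-0.035,0.084,0,0,0,0,0],
    [-0.049,0.111,0,0,0,0,0],
    [-0.064,0.137,0,0,0,0,0],
    [-0.08,0.162,0,0,0,0,0],
    [-0.097,0.187,0,0,0,0,0],
    [-0.115,0.211,0,0,0,0,0],
    [-0.134,0.234,0,0,0,0,0],
    [-0.154,0.257,0,0,0,0,0],
    [-0.175,0.278,0,0,0,0,0],
    [-0.197,0.299,0,0,0,0,0],
    [-0.22,0.318,0,0,0,0,0],
    [-0.244,0.337,0,0,0,0,0],
    [-0.269,0.354,0,0,0,0,0],
    [-0.294,0.371,0,0,0,0,0],
    [-0.32,0.386,0,0,0,0,0],
    [-0.346,0.4,0,0,0,0,0],
    [-0.374,0.413,0,0,0,0,0],
    [-0.401,0.425,0,0,0,0,0]
  ]
}}

```text
time_s: 7.65
tool_pos: [0.6925, 0.0567, 0.0858]
tool_rot: [-179.0, 0.3, 78.3]
force: [-28.1, -0.1, 12.8]
grip_width: 0.0005
grasp_force: 12.9
```

```bash
python3 arc.py 7.5 -36 2.5 0.565 0.031 0.138; python3 - <<'E'
import cv2
from cell import viewer
cv2.imwrite('pics/t2.png',viewer.read_camera('top')[:,:,::-1])
E
python3 - <<'E'
import sys; sys.path.insert(0,'.')
from h import *
im=cv2.imread('pics/t2.png');hsv=cv2.cvtColor(im,cv2.COLOR_BGR2HSV)
win=np.zeros(im.shape[:2],bool);win[135:275,210:335]=1
for nm,m,z in [('dark',(hsv[...,2]<50)&win,.104),('blue',(hsv[...,0]>105)&(hsv[...,0]<130)&(hsv[...,1]>150)&(hsv[...,2]>60)&win,.036)]:
    n,_,s,c=cv2.connectedComponentsWithStats(m.astype(np.uint8))
    for i in range(1,n):
        if s[i,4]>5: q=at_z('top',c[i],z)[0]-[.565,.031,0];print(nm,c[i],s[i,4],np.hypot(*q[:2]).round(3),np.degrees(np.arctan2(q[1],q[0])).round(1))
E
```

```text
7.65 [0.6925 0.0567 0.0858] 11.4 [-28.1  -0.1  12.8]
7.5 [-0.028, 0.053, 0.003]
5.0 [-0.057, 0.063, 0.003]
2.5 [-0.086, 0.071, 0.003]
0.0 [-0.115, 0.077, 0.003]
-2.5 [-0.145, 0.083, 0.003]
-5.0 [-0.175, 0.087, 0.003]
-7.5 [-0.205, 0.09, 0.003]
-10.0 [-0.235, 0.091, 0.003]
-12.5 [-0.265, 0.092, 0.004]
-15.0 [-0.295, 0.091, 0.004]
-17.5 [-0.325, 0.088, 0.004]
-20.0 [-0.355, 0.084, 0.004]
-22.5 [-0.384, 0.079, 0.004]
-25.0 [-0.414, 0.073, 0.005]
-27.5 [-0.443, 0.066, 0.005]
-30.0 [-0.472, 0.057, 0.005]
-32.5 [-0.5, 0.047, 0.006]
-35.0 [-0.528, 0.035, 0.006]
dark [281.46380368 200.09631902] 1630 0.034 -120.5
dark [221.15789474 197.        ] 19 0.136 94.0
dark [274.125      243.33333333] 24 0.136 -175.6
```

{"op": "apply_moves", "data": {
  "moves": [
    [0,-0.04,0,0,0,0,0],
    [0.04,-0.04,0,0,0,0,0],
    [0.08,-0.04,0,0,0,0,0],
    [0.15,-0.03,0,0,0,0,0],
    [0.15,-0.03,0,0,0,0,0]
  ]
}}

```text
time_s: 8.2
tool_pos: [0.7021, 0.0905, 0.087]
tool_rot: [179.9, -0.2, 78.5]
force: [-1.2, -0.1, -0.5]
grip_width: 0.0006
grasp_force: 0.0
```

```bash
python3 - <<'E'
from h import *
o=env.get_obs();print(o['tool_pos'],o['tool_rot'],o['force'])
im=viewer.read_camera('wrist');cv2.imwrite('pics/w2.png',im[:,:,::-1])
E
```

```text
[0.70209416 0.09050278 0.08701278] [179.93151885  -0.20169779  78.47134888] [-1.17412846 -0.05157881 -0.45924488]
```

View pics/w2.png

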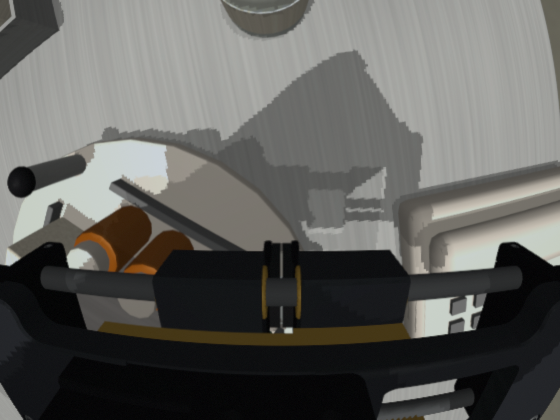

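The fist is now clear of the post. The post sits on the −y side, hidden under the gripper, and the pills and bottle are untouched.

```bash
python3 arc.py 22.5 -20 2.5 0.565 0.031 0.141
```

```text
8.25 [0.7017 0.089  0.0868] 23.0 [ 1.  -0.6 -0.2]
22.5 [-0.026, -0.028, 0.009]
20.0 [-0.052, -0.011, 0.009]
17.5 [-0.078, 0.005, 0.009]
15.0 [-0.106, 0.019, 0.009]
12.5 [-0.133, 0.032, 0.009]
10.0 [-0.162, 0.044, 0.008]
7.5 [-0.191, 0.055, 0.008]
5.0 [-0.22, 0.064, 0.008]
2.5 [-0.25, 0.072, 0.008]
0.0 [-0.28, 0.079, 0.008]
-2.5 [-0.31, 0.085, 0.008]
-5.0 [-0.34, 0.089, 0.008]
-7.5 [-0.371, 0.092, 0.008]
-10.0 [-0.402, 0.093, 0.008]
-12.5 [-0.432, 0.093, 0.008]
-15.0 [-0.463, 0.092, 0.008]
-17.5 [-0.494, 0.09, 0.008]
-20.0 [-0.524, 0.086, 0.008]
```

{"op": "apply_moves", "data": {
  "moves": [
    [-0.052,-0.011,0.005,0,0,0,0],
    [-0.078,0.005,0.005,0,0,0,0],
    [-0.106,0.019,0.005,0,0,0,0],
    [-0.133,0.032,0.005,0,0,0,0],
    [-0.162,0.044,0.005,0,0,0,0],
    [-0.191,0.055,0.005,0,0,0.01,0],
    [-0.22,0.064,0.005,0,0,0.02,0],
    [-0.25,0.072,0.005,0,0,0.03,0],
    [-0.28,0.079,0.005,0,0,0.04,0],
    [-0.31,0.085,0.005,0,0,0.05,0],
    [-0.34,0.089,0.005,0,0,0.06,0],
    [-0.371,0.092,0.005,0,0,0.07,0],
    [-0.402,0.093,0.005,0,0,0.08,0],
    [-0.432,0.093,0.005,0,0,0.09,0],
    [-0.463,0.092,0.005,0,0,0.1,0],
    [-0.494,0.09,0.005,0,0,0.11,0],
    [-0.524,0.086,0.005,0,0,0.12,0]
  ]
}}

```text
time_s: 9.95
tool_pos: [0.6961, -0.02, 0.0855]
tool_rot: [-179.9, -0.0, 67.9]
force: [-2.5, 3.3, 0.4]
grip_width: 0.0006
grasp_force: 1.6
```

```bash
python3 arc.py -20 -45 2.5 0.565 0.031 0.141; cat > look.py <<'E'
import sys
from h import *
for cam in ['top','scene']:
    im=viewer.read_camera(cam);cv2.imwrite(f'pics/{cam}_{sys.argv[1]}.png',im[:,:,::-1]);hsv=cv2.cvtColor(im,cv2.COLOR_RGB2HSV)
    win=np.zeros(im.shape[:2],np.uint8);u=proj(cam,[.565,.031,.05])[0]
    cv2.circle(win,tuple(int(v) for v in u),62 if cam=='top' else 64,1,-1)
    for nm,m,z in [('dark',hsv[...,2]<50,.104),('blue',(hsv[...,0]>105)&(hsv[...,0]<130)&(hsv[...,1]>150)&(hsv[...,2]>60),.036)]:
        n,_,s,c=cv2.connectedComponentsWithStats((m&(win>0)).astype(np.uint8))
        for i in range(1,n):
            q=at_z(cam,c[i],z)[0]-[.565,.031,0]
            if 5<s[i,4]<400 and np.hypot(*q[:2])<.17: print(cam,nm,c[i].round(1),s[i,4],'r',np.hypot(*q[:2]).round(3),'ang',np.degrees(np.arctan2(q[1],q[0])).round(1))
E
python3 look.py a
```

```text
9.95 [ 0.6961 -0.02    0.0855] -21.3 [-2.5  3.3  0.4]
-20.0 [0.016, 0.001, 0.003]
-22.5 [-0.015, 0.002, 0.003]
-25.0 [-0.046, 0.001, 0.003]
-27.5 [-0.076, -0.001, 0.003]
-30.0 [-0.107, -0.005, 0.003]
-32.5 [-0.137, -0.01, 0.003]
-35.0 [-0.167, -0.016, 0.003]
-37.5 [-0.197, -0.023, 0.003]
-40.0 [-0.227, -0.032, 0.003]
-42.5 [-0.256, -0.042, 0.003]
-45.0 [-0.284, -0.054, 0.003]
top dark [228.6 169.6] 19 r 0.136 ang 59.9
top dark [245.4 236.8] 16 r 0.137 ang 150.5
top blue [282.8 240.2] 157 r 0.124 ang -164.4
scene dark [254.1 219.6] 23 r 0.131 ang -119.4
scene dark [352.2 239.8] 19 r 0.145 ang 56.9
scene blue [277.8 213. ] 65 r 0.127 ang -167.3
```

{"op": "apply_moves", "data": {
  "moves": [
    [-0.03,0.002,0,0,0,0.02,0],
    [-0.06,0,0,0,0,0.04,0],
    [-0.09,-0.003,0,0,0,0.07,0],
    [-0.12,-0.007,0,0,0,0.1,0],
    [-0.15,-0.013,0,0,0,0.12,0],
    [-0.18,-0.02,0,0,0,0.15,0],
    [-0.21,-0.027,0,0,0,0.17,0],
    [-0.235,-0.035,0,0,0,0.2,0],
    [-0.256,-0.042,0,0,0,0.2,0],
    [-0.256,-0.042,0,0,0,0.2,0]
  ]
}}

```text
time_s: 11.05
tool_pos: [0.6694, -0.0655, 0.0856]
tool_rot: [179.9, 0.0, 50.7]
force: [-0.0, 1.2, -0.3]
grip_width: -0.0002
grasp_force: 0.7
```

```bash
python3 arc.py -43 -46 1 0.565 0.031 0.141; python3 look.py b
```

```text
11.05 [ 0.6694 -0.0655  0.0856] -42.7 [-0.   1.2 -0.3]
-43.0 [-0.003, -0.006, 0.003]
-44.0 [-0.015, -0.007, 0.003]
-45.0 [-0.027, -0.008, 0.003]
-46.0 [-0.04, -0.009, 0.003]
top dark [241.7 155.4] 21 r 0.137 ang 37.0
top dark [299.3 212. ] 163 r 0.093 ang -122.7
top dark [230.5 223.4] 17 r 0.136 ang 127.3
top dark [301.3 233.3] 27 r 0.137 ang -142.5
top blue [265.2 241.4] 158 r 0.124 ang 172.3
scene dark [328.5 199.6] 19 r 0.135 ang 123.7
scene dark [345.4 254.2] 24 r 0.145 ang 36.2
```

{"op": "apply_moves", "data": {
  "moves": [
    [0.06,0,0,0,0,0,0],
    [0.12,0,-0.1,0,0,0,0],
    [0.12,0,-0.3,0,0,0,0],
    [0.12,0,-0.55,0,0,0,0.5],
    [0.12,0,-0.8,0,0,0,0.9],
    [0,0,-0.95,0,0,0,0.9],
    [-0.2,0,-0.95,0,0,0,0.9],
    [-0.45,0,-0.95,0,0,0,0.9],
    [-0.7,0,-0.95,0,0,0,0.9],
    [-0.95,0,-0.95,0,0,0,0.9],
    [-0.95,0,-0.95,0,0,0,0.9]
  ]
}}

```text
time_s: 12.25
tool_pos: [0.5452, -0.2213, 0.2759]
tool_rot: [179.9, 0.4, 50.0]
force: [-0.2, -1.0, 0.2]
grip_width: 0.0563
grasp_force: 0.0
```

{"op": "apply_moves", "data": {
  "moves": [
    [-0.25,0,0,0,0,-0.1,0.9],
    [-0.45,0,0,0,0,-0.2,0.9],
    [-0.6,0,0,0,0,-0.3,0.9],
    [-0.75,0,0,0,0,-0.306,0.9],
    [-0.75,0,0,0,0,-0.306,0.9],
    [-0.75,0,0,0,0,-0.306,0.9]
  ]
}}

```text
time_s: 12.85
tool_pos: [0.4548, -0.3283, 0.2759]
tool_rot: [180.0, 0.0, 76.9]
force: [0.8, -0.0, -0.2]
grip_width: 0.0782
grasp_force: 0.0
```

```bash
python3 - <<'E'
from h import *
o=env.get_obs();print(o['time_s'],o['tool_pos'],o['tool_rot'],o['force'],o['grip_width'])
k=viewer.get_calibration('wrist')
im=viewer.read_camera('wrist')[:,:,::-1].copy();print(k)
for t in ['board','rack','folder']: print(t,[(np.round(b['location']).tolist(),round(b['conf'],2)) for b in boxes_of('wrist',t)][:4])
c=np.array([.412,-.365,.18]);y=R.from_euler('z',-13,degrees=True).apply([0,.065,0])
q=proj('wrist',[c-y,c,c+y],k);print(q)
cv2.imwrite('pics/w3.png',im)
E
```

```text
12.85 [ 0.45478729 -0.32831736  0.27588151] [1.79956941e+02 2.78726575e-02 7.69298939e+01] [ 0.75634232 -0.00692986 -0.22005504] 0.07820079630790558
{'fov_y': 65.70646984690485, 'cx': 280.9775771028711, 'cy': 207.80055664668947, 'position': array([ 0.47188696, -0.25335346,  0.4372684 ]), 'orientation': array([-16.1920732 ,  -0.03960033, -13.13610813])}
board [([249.0, 222.0], 0.89), ([127.0, 222.0], 0.89), ([305.0, 2.0], 0.66), ([281.0, 194.0], 0.27)]
rack [([281.0, 192.0], 0.6)]
folder [([305.0, 216.0], 0.89), ([251.0, 223.0], 0.59), ([306.0, 3.0], 0.26)]
[[246.72541354 320.176226  ]
 [243.16828136 260.01835468]
 [240.10534227 187.3220239 ]]
```

View pics/w3.png

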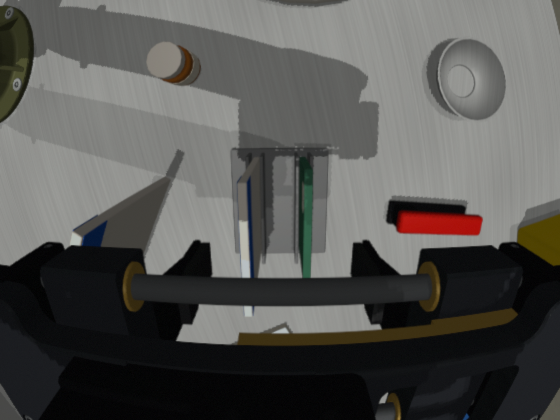

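The predicted top edge, (240,187)-(247,320), matches the board seen at (241,187)-(248,316), so I'll descend and grip.

{"op": "apply_moves", "data": {
  "moves": [
    [-0.12,-0.08,0,0,0,0,0.9],
    [-0.23,-0.163,0.1,0,0,0,0.9],
    [-0.23,-0.163,0.25,0,0,0,0.9],
    [-0.23,-0.163,0.4,0,0,0,0.9],
    [-0.23,-0.163,0.52,0,0,0,0.9],
    [-0.23,-0.163,0.62,0,0,0,0.9],
    [-0.23,-0.163,0.7,0,0,0,0.9],
    [-0.23,-0.163,0.7,0,0,0,0.5],
    [-0.23,-0.163,0.7,0,0,0,0.2],
    [-0.23,-0.163,0.7,0,0,0,0],
    [-0.23,-0.163,0.7,0,0,0,0],
    [-0.23,-0.163,0.7,0,0,0,0],
    [-0.23,-0.163,0.7,0,0,0,0]
  ],
  "grip_force": 25
}}

```text
time_s: 14.35
tool_pos: [0.4126, -0.3654, 0.1361]
tool_rot: [180.0, 0.0, 77.0]
force: [-0.5, 0.6, -0.2]
grip_width: 0.0381
grasp_force: 0.0
```

{"op": "apply_moves", "data": {
  "moves": [
    [0,0,0,0,0,0,0],
    [0,0,0,0,0,0,0],
    [0,0,0,0,0,0,0],
    [0,0,0,0,0,0,0],
    [0,0,0,0,0,0,0]
  ]
}}

```text
time_s: 14.85
tool_pos: [0.4124, -0.3652, 0.1355]
tool_rot: [180.0, 0.0, 77.0]
force: [-1.1, -0.1, -0.5]
grip_width: 0.0077
grasp_force: 25.0
```

{"op": "apply_moves", "data": {
  "moves": [
    [0,0,-0.05,0,0,0,0],
    [0,0,-0.12,0,0,0,0],
    [0,0,-0.22,0,0,0,0],
    [0,0,-0.35,0,0,0,0],
    [0,0,-0.5,0,0,0,0],
    [0,0,-0.65,0,0,0,0],
    [0,0,-0.8,0,0,0,0],
    [0,0,-0.9,0,0,0,0],
    [0.12,0,-0.95,0,0,0,0],
    [0.25,0,-0.95,0,0,0,0],
    [0.4,0,-0.95,0,0,0,0],
    [0.55,0,-0.95,0,0,0,0],
    [0.7,0,-0.95,0,0,0,0],
    [0.85,0,-0.95,0,0,0,0],
    [1,0,-0.95,0,0,0,0],
    [1,0,-0.95,0,0,0,0]
  ]
}}

```text
time_s: 16.45
tool_pos: [0.4587, -0.1643, 0.3272]
tool_rot: [179.9, -0.0, 77.5]
force: [-0.9, -0.3, -2.5]
grip_width: 0.0076
grasp_force: 25.0
```

{"op": "apply_moves", "data": {
  "moves": [
    [0.1,0,0,0,0,0,0],
    [0.25,0,0,0,0,0,0],
    [0.4,0,0,0,0,-0.02,0],
    [0.55,0,0,0,0,-0.04,0],
    [0.7,0,0,0,0,-0.064,0],
    [0.85,0,0,0,0,-0.064,0],
    [0.95,0,0,0,0,-0.064,0],
    [1,0,0,0,0,-0.064,0],
    [1,0,0,0,0,-0.064,0]
  ]
}}

```text
time_s: 17.35
tool_pos: [0.5021, 0.0258, 0.3261]
tool_rot: [180.0, 0.0, 82.7]
force: [-0.3, -0.3, -2.3]
grip_width: 0.0079
grasp_force: 25.0
```

```bash
cat > plan.py <<'E'
import sys
from h import *
# args: bay angle, tilt, foot r, foot z, L
b,t,fr,fz=map(float,sys.argv[1:5]);L=.1255;b=np.radians(b);t=np.radians(t)
lat=float(sys.argv[5]) if len(sys.argv)>5 else 0
u=np.array([np.cos(b),np.sin(b),0]);z=np.array([0,0,1.]);up=-u*np.sin(t)+z*np.cos(t)
P=np.array([.565,.031,0])+u*fr+z*fz+up*L+lat*np.cross(z,u)
tz=-up; ty=-(u*np.cos(t)+z*np.sin(t)); tx=np.cross(ty,tz)
o=env.get_obs();p=np.array(o['tool_pos']);M=R.from_euler('xyz',o['tool_rot'],degrees=True)
G=R.from_matrix(np.c_[tx,ty,tz])
print(o['time_s'],p.round(4),o['tool_rot'].round(2),o['force'].round(1),o['grip_width'],'goal',P.round(4),G.as_euler('xyz',degrees=True).round(1))
print('shift',(M.inv().apply(P-p)/.2).round(3),'turn',((M.inv()*G).as_rotvec()/1.5).round(3))
E
python3 plan.py 172.5 16 .090 .165; python3 look.py c
```

```text
17.35 [0.5021 0.0258 0.3261] [1.7997e+02 1.0000e-02 8.2700e+01] [-0.3 -0.3 -2.3] 0.007899824704725507 goal [0.5101 0.0382 0.2856] [-164.     0.    82.5]
shift [0.067 0.031 0.202] turn [0.187 0.    0.002]
top dark [241.7 155.1] 18 r 0.138 ang 36.7
top dark [310.3 164.9] 23 r 0.137 ang -52.8
top dark [296.3 223.4] 200 r 0.108 ang -139.3
top dark [239.2 224.2] 168 r 0.12 ang 134.9
top dark [230.8 223.7] 24 r 0.136 ang 127.8
scene dark [328.6 199.4] 21 r 0.136 ang 123.8
scene dark [262.6 207.4] 15 r 0.129 ang -141.8
scene dark [345.3 254.2] 26 r 0.145 ang 36.2
scene dark [272.  263.2] 30 r 0.138 ang -50.0
scene blue [291.5 207.5] 14 r 0.134 ang 171.9
```

{"op": "apply_moves", "data": {
  "moves": [
    [0.03,0.015,0,0.04,0,0,0],
    [0.067,0.031,0.05,0.08,0,0,0],
    [0.067,0.031,0.1,0.12,0,0,0],
    [0.067,0.031,0.15,0.16,0,0,0],
    [0.067,0.031,0.2,0.187,0,0,0],
    [0.067,0.031,0.2,0.187,0,0,0],
    [0.067,0.031,0.2,0.187,0,0,0]
  ]
}}

```text
time_s: 18.15
tool_pos: [0.5102, 0.0359, 0.2853]
tool_rot: [-163.9, 0.0, 82.4]
force: [0.2, 0.4, -2.0]
grip_width: 0.0081
grasp_force: 25.0
```

```bash
python3 plan.py 172.5 16 .090 .050; python3 - <<'E'
from h import *
im=viewer.read_camera('scene')[:,:,::-1]
k=viewer.get_calibration('wrist');w=viewer.read_camera('wrist')[:,:,::-1]
a=cv2.resize(im[90:310,190:420],(460,440));cv2.imwrite('pics/m4.png',np.hstack([a,cv2.resize(w,(330,440))]))
E
```

```text
18.15 [0.5102 0.0359 0.2853] [-163.93    0.     82.44] [ 0.2  0.4 -2. ] 0.008134220103924101 goal [0.5101 0.0382 0.1706] [-164.     0.    82.5]
shift [0.011 0.157 0.552] turn [-0.001 -0.    -0.001]
```

View pics/m4.png

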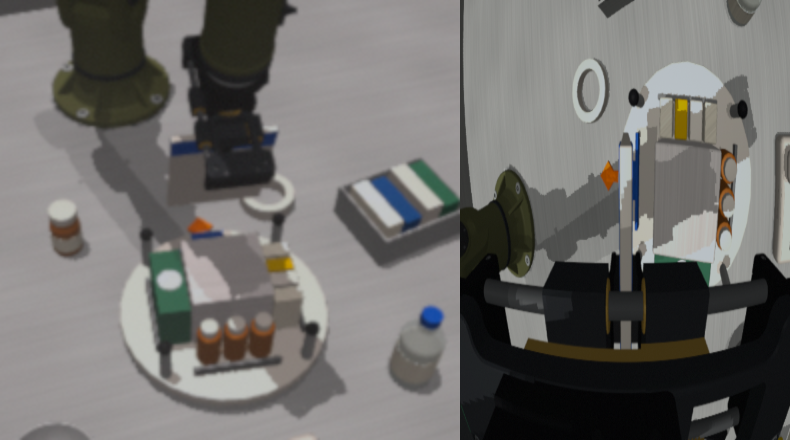

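The board is tilted and parallel to the blue lip. In the left view the lip (205,235) lines up with the pointer (200,225). In the right view the lip is at (637,180) and the board edge at (626,240). I'll lower it.

{"op": "apply_moves", "data": {
  "moves": [
    [0.01,0.015,0.05,0,0,0,0],
    [0.011,0.04,0.14,0,0,0,0],
    [0.011,0.07,0.25,0,0,0,0],
    [0.011,0.1,0.35,0,0,0,0],
    [0.011,0.125,0.44,0,0,0,0],
    [0.011,0.146,0.514,0,0,0,0],
    [0.011,0.146,0.514,0,0,0,0],
    [0.011,0.146,0.514,0,0,0,0]
  ]
}}

```text
time_s: 19.05
tool_pos: [0.5099, 0.0394, 0.1791]
tool_rot: [-164.0, 0.0, 82.5]
force: [-0.1, 1.3, -0.6]
grip_width: 0.008
grasp_force: 25.0
```

```bash
python3 plan.py 172.5 16 .090 .036; python3 - <<'E'
from h import *
k=viewer.get_calibration('wrist');w=viewer.read_camera('wrist')[:,:,::-1].copy()
b=np.radians(172.5);u=np.array([np.cos(b),np.sin(b),0]);v=np.array([-u[1],u[0],0]);C=np.array([.565,.031,0])
for r,z,c in [(.1,.051,(0,0,255)),(.106,.051,(0,255,0)),(.055,.131,(255,0,255))]:
    q=proj('wrist',[C+u*r+v*s+[0,0,z] for s in (-.06,.06)],k);print(q.round(0).tolist())
    for a in q: cv2.circle(w,(int(a[0]),int(a[1])),2,c,-1)
c=w[60:270,200:420];cv2.imwrite('pics/w5.png',cv2.resize(c,None,fx=2.8,fy=2.8))
E
```

```text
19.05 [0.5099 0.0394 0.1791] [-1.6395e+02  1.0000e-02  8.2550e+01] [-0.1  1.3 -0.6] 0.007981562773855318 goal [0.5101 0.0382 0.1566] [-164.     0.    82.5]
shift [-0.006  0.032  0.107] turn [-0.001  0.     0.001]
[[273.0, 136.0], [274.0, 258.0]]
[[267.0, 136.0], [268.0, 257.0]]
[[303.0, 144.0], [300.0, 307.0]]
```

View pics/w5.png

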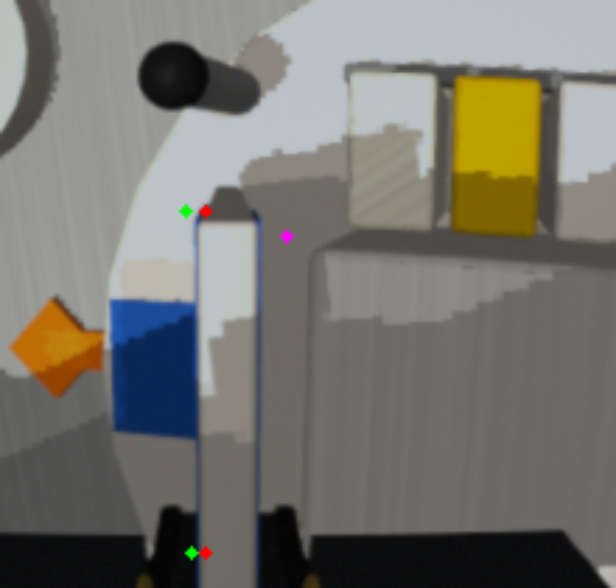

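The column's face appears about 8 px inward of my prediction, and the lip is hidden behind the board where some should show. So the true axis may be a few mm farther out, and I'll check that with the wrist data.

```bash
python3 - <<'E'
from h import *
o=env.get_obs();k=viewer.get_calibration('wrist')
T=R.from_euler('xyz',o['tool_rot'],degrees=True);Kr=R.from_euler('xyz',k['orientation'],degrees=True)
rel=T.inv().apply(k['position']-o['tool_pos']);rr=T.inv()*Kr
T0=R.from_euler('xyz',[-163.93,0,82.44],degrees=True);p0=np.array([.5102,.0359,.2853])
k0=dict(k,position=p0+T0.apply(rel),orientation=(T0*rr).as_euler('xyz',degrees=True))
b=np.radians(172.5);u=np.array([np.cos(b),np.sin(b),0]);v=np.array([-u[1],u[0],0]);C=np.array([.565,.031,0])
def f(n,px,z,kk,cam='wrist'):
    q=at_z(cam,px,z,kk)[0]-C;print(n,'r',(q@u).round(4),'lat',(q@v).round(4))
m=lambda x,y:((x-460)/.5893,y/1.0476)
f('lip top m4 far',m(636.5,132),.051,k0);f('lip top m4 near',m(637,228),.051,k0)
f('col corner m4',m(655,143),.131,k0);f('col corner m4 other',m(720,150),.131,k0)
for n,x,y in [('post m4 a',633,97),('post m4 b',742,109)]: f(n,m(x,y),.102,k0)
c=lambda x,y:(200+x/2.8,60+y/2.8)
f('col corner now',c(314,250),.131,k);f('post now',c(173,75),.102,k)
f('patch out',c(112,300),.036,k);f('patch out2',c(114,431),.036,k);f('pointer tip',c(11,348),.001,k);f('pointer neck',c(103,347),.001,k)
# top view b (before board): blue pixels
im=cv2.imread('pics/top_b.png');hsv=cv2.cvtColor(im,cv2.COLOR_BGR2HSV)
mk=(hsv[...,0]>105)&(hsv[...,0]<130)&(hsv[...,1]>130)&(hsv[...,2]>50);mk[:225]=0;mk[260:]=0;mk[:,:235]=0;mk[:,300:]=0
ys,xs=np.nonzero(mk);q=at_z('top',np.c_[xs,ys],.036)-C;r=q@u;l=q@v
print('blue r',np.percentile(r,[1,50,99]).round(4),'lat',np.percentile(l,[1,50,99]).round(4),'lat outer',np.median(l[r>.12]).round(4))
E
```

```text
lip top m4 far r 0.0989 lat -0.0626
lip top m4 near r 0.0967 lat 0.0538
col corner m4 r 0.05 lat -0.0557
col corner m4 other r -0.0556 lat -0.0559
post m4 a r 0.0938 lat -0.1
post m4 b r -0.1008 lat -0.0983
col corner now r 0.0486 lat -0.0573
post now r 0.0924 lat -0.1006
patch out r 0.1394 lat -0.0275
patch out2 r 0.1403 lat 0.0219
pointer tip r 0.2024 lat 0.0006
pointer neck r 0.1591 lat -0.002
blue r [0.0982 0.1212 0.1393] lat [-0.0481 -0.0008  0.0413] lat outer -0.0004
```

```bash
sed -i 's/\[.565,.031,0\]/[.5692,.0325,0]/' plan.py; python3 plan.py 172.5 16 .0885 .057;python3 plan.py 172.5 16 .0885 .0375
```

```text
19.1 [0.5103 0.0396 0.1795] [-1.6401e+02 -1.0000e-02  8.2560e+01] [-0.3  0.2 -2. ] 0.007673639531944705 goal [0.5158 0.0395 0.1776] [-164.     0.    82.5]
shift [0.003 0.029 0.002] turn [0.    0.    0.001]
19.1 [0.5103 0.0396 0.1795] [-1.6401e+02 -1.0000e-02  8.2560e+01] [-0.3  0.2 -2. ] 0.007673639531944705 goal [0.5158 0.0395 0.1581] [-164.     0.    82.5]
shift [0.003 0.055 0.095] turn [0.    0.    0.001]
```

{"op": "apply_moves", "data": {
  "moves": [
    [0.003,0.015,0,0,0,0,0],
    [0.003,0.029,0.002,0,0,0,0],
    [0.003,0.036,0.025,0,0,0,0],
    [0.003,0.043,0.05,0,0,0,0],
    [0.003,0.05,0.075,0,0,0,0],
    [0.003,0.053,0.088,0,0,0,0],
    [0.003,0.055,0.095,0,0,0,0],
    [0.003,0.055,0.095,0,0,0,0]
  ]
}}

```text
time_s: 19.9
tool_pos: [0.5149, 0.0392, 0.1577]
tool_rot: [-163.9, 0.0, 82.6]
force: [-1.4, -0.9, 1.2]
grip_width: 0.0077
grasp_force: 25.0
```

{"op": "apply_moves", "data": {
  "moves": [
    [0,-0.01,0.003,0,0,0,0],
    [0,-0.019,0.0055,0,0,0,0],
    [0,-0.024,0.007,0,0,0,0],
    [0,-0.024,0.007,0,0,0,0]
  ]
}}

```text
time_s: 20.3
tool_pos: [0.5108, 0.0401, 0.1577]
tool_rot: [-164.0, -0.0, 82.5]
force: [2.3, -0.3, 1.8]
grip_width: 0.0081
grasp_force: 25.0
```

{"op": "apply_moves", "data": {
  "moves": [
    [0,-0.005,0.001,0,0,0,0],
    [0,-0.01,0.003,0,0,0,0],
    [0,-0.01,0.003,0,0,0,0]
  ]
}}

```text
time_s: 20.6
tool_pos: [0.5084, 0.0403, 0.1577]
tool_rot: [-164.0, -0.0, 82.6]
force: [2.6, -0.7, 4.9]
grip_width: 0.008
grasp_force: 25.0
```

{"op": "apply_moves", "data": {
  "moves": [
    [0,-0.005,0,0,0,0,0],
    [0,-0.01,0.0,0,0,0,0],
    [0,-0.01,0.0,0,0,0,0]
  ]
}}

```text
time_s: 20.9
tool_pos: [0.5073, 0.0402, 0.1578]
tool_rot: [-164.1, -0.0, 82.5]
force: [5.2, -1.2, 1.2]
grip_width: 0.0079
grasp_force: 25.0
```

```bash
python3 plan.py 172.5 20.5 .0965 .038
```

```text
20.9 [0.5073 0.0402 0.1578] [-164.08   -0.     82.52] [ 5.2 -1.2  1.2] 0.007946568153400552 goal [0.5171 0.0394 0.1556] [-159.5    0.    82.5]
shift [ 0.002  0.051 -0.003] turn [0.053 0.    0.   ]
```

{"op": "apply_moves", "data": {
  "moves": [
    [0,0.013,0,0.013,0,0,0],
    [0,0.027,-0.001,0.027,0,0,0],
    [0,0.04,-0.002,0.04,0,0,0],
    [0,0.053,-0.003,0.053,0,0,0],
    [0,0.053,-0.003,0.053,0,0,0]
  ]
}}

```text
time_s: 21.4
tool_pos: [0.5171, 0.0389, 0.1549]
tool_rot: [-159.3, -0.0, 82.5]
force: [4.5, 0.0, 0.4]
grip_width: 0.0081
grasp_force: 25.0
```

```bash
python3 plan.py 172.5 20.5 .0965 .038; python3 - <<'E'
from h import *
im=viewer.read_camera('scene')[:,:,::-1];w=viewer.read_camera('wrist')[:,:,::-1]
cv2.imwrite('pics/full6.png',w)
a=cv2.resize(im[150:300,230:370],(392,420));cv2.imwrite('pics/m6.png',np.hstack([a,cv2.resize(w[60:270,200:400],(400,420))]))
E
```

```text
21.4 [0.5171 0.0389 0.1549] [-1.5927e+02 -3.0000e-02  8.2510e+01] [4.5 0.  0.4] 0.008098770769995385 goal [0.5171 0.0394 0.1556] [-159.5    0.    82.5]
shift [ 0.002 -0.002 -0.003] turn [-0.003 -0.     0.   ]
```

View pics/m6.png

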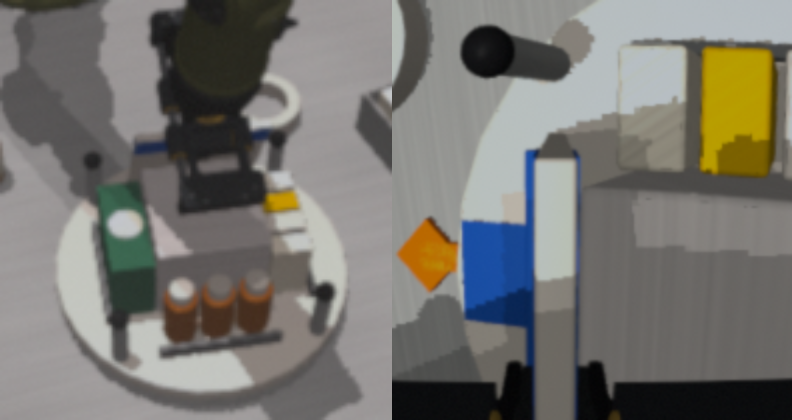

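The board stands at the lip with its back at the column, between the posts, with blue lip showing just left of it (530,250). Releasing now.

{"op": "apply_moves", "data": {
  "moves": [
    [0,0,0,0,0,0,0.1],
    [0,0,0,0,0,0,0.1],
    [0,0,0,0,0,0,0.2],
    [0,0,0,0,0,0,0.3],
    [0,0,0,0,0,0,0.3],
    [0,0,0,0,0,0,0.3],
    [0,0,0,0,0,0,0.3]
  ],
  "grip_force": 10
}}

```text
time_s: 22.2
tool_pos: [0.5162, 0.0392, 0.1554]
tool_rot: [-159.3, 0.0, 82.6]
force: [-0.5, 0.5, 0.4]
grip_width: 0.0259
grasp_force: 0.0
```

```bash
python3 - <<'E'
from h import *
o=env.get_obs();print(o['tool_pos'],o['force'],o['grip_width'])
w=viewer.read_camera('wrist')[:,:,::-1]
cv2.imwrite('pics/w7.png',cv2.resize(w[60:380,160:420],None,fx=1.8,fy=1.8))
E
```

```text
[0.51617823 0.03923949 0.15544667] [-0.54189303  0.52581397  0.36003662] 0.025882611441361874
```

View pics/w7.png

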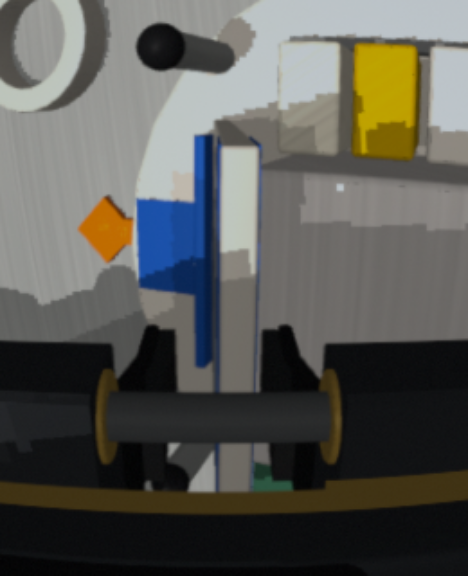

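{"op": "apply_moves", "data": {
  "moves": [
    [0,0,-0.05,0,0,0,0.3],
    [0,0,-0.12,0,0,0,0.3],
    [0,0,-0.22,0,0,0,0.3],
    [0,0,-0.35,0,0,0,0.3],
    [0,0,-0.5,0,0,0,0.3],
    [0,0,-0.65,0,0,0,0.3],
    [0,0,-0.65,0,0,0,0.3]
  ]
}}

```text
time_s: 22.95
tool_pos: [0.5647, 0.0338, 0.2819]
tool_rot: [-159.8, -0.1, 82.5]
force: [-0.2, -0.8, 0.3]
grip_width: 0.0262
grasp_force: 0.0
```

```bash
python3 look.py d; python3 - <<'E'
from h import *
k=viewer.get_calibration('wrist');w=viewer.read_camera('wrist');hsv=cv2.cvtColor(w,cv2.COLOR_RGB2HSV)
o=env.get_obs();print(o['time_s'],o['tool_pos'],o['tool_rot'],o['force'])
C=np.array([.5692,.0325,0]);b=np.radians(172.5);u=np.array([np.cos(b),np.sin(b),0]);v=np.array([-u[1],u[0],0])
m=((hsv[...,0]>105)&(hsv[...,0]<130)&(hsv[...,1]>140)&(hsv[...,2]>50)).astype(np.uint8)
n,l,s,c=cv2.connectedComponentsWithStats(m)
for i in range(1,n):
    if s[i,4]>80: print('blue',s[i].tolist(),c[i].round())
# predicted ideal board in the bay: corners of the front face foot & top edge
t=np.radians(21.6);up=-u*np.sin(t)+np.array([0,0,np.cos(t)]);nn=u*np.cos(t)+np.array([0,0,np.sin(t)])
F=C+u*.0963+[0,0,.0374]
for nm,q in [('top front',F+up*.17+nn*.004),('top back',F+up*.17-nn*.004),('hdr low front',F+up*.15+nn*.004),('lip in top',C+u*.1+[0,0,.051]),('lip out top',C+u*.106+[0,0,.051])]:
    h=.06 if 'lip' in nm else .065
    print(nm,*[(cam,proj(cam,[q-v*h,q+v*h],k if cam=='wrist' else None).round(1).tolist()) for cam in('wrist','top')])
for r in range(60,300,20): 
    row=w[r,230:340].astype(int); g=np.abs(np.diff(row.sum(1)));print(r,[(230+j,int(row.sum(1)[j+1]-row.sum(1)[j])) for j in np.nonzero(g>90)[0]])
for cam in ['top','scene','wrist']: print(cam,[(np.round(x['location']).tolist(),round(x['conf'],2)) for x in boxes_of(cam,'board')])
E
```

```text
top dark [241.9 155.2] 24 r 0.137 ang 36.6
top dark [230.6 223.6] 18 r 0.136 ang 127.5
top blue [267.1 202.6] 202 r 0.016 ang 129.8
top blue [265.2 241.4] 156 r 0.124 ang 172.2
scene dark [262.8 207.1] 23 r 0.129 ang -142.3
scene dark [345.4 254.2] 24 r 0.145 ang 36.2
scene dark [272.2 263.5] 26 r 0.138 ang -49.6
23.1 [0.56199643 0.03329961 0.27733215] [-1.59385651e+02 -3.60452899e-03  8.25580746e+01] [-0.0308137  -1.07144428  0.14810615]
blue [248, 130, 30, 91, 1328] [266. 174.]
top front ('wrist', [[280.5, 132.0], [280.6, 285.1]]) ('top', [[241.5, 195.1], [292.5, 201.9]])
top back ('wrist', [[291.0, 132.0], [289.8, 285.0]]) ('top', [[242.1, 192.5], [292.8, 199.3]])
hdr low front ('wrist', [[280.0, 130.8], [280.2, 274.5]]) ('top', [[241.8, 199.4], [292.0, 206.2]])
lip in top ('wrist', [[274.7, 129.9], [275.1, 221.9]]) ('top', [[244.9, 228.0], [286.9, 233.7]])
lip out top ('wrist', [[270.2, 129.8], [270.9, 221.4]]) ('top', [[244.6, 230.0], [286.6, 235.8]])
60 []
80 [(np.int64(234), 92)]
100 [(np.int64(251), -203), (np.int64(252), -115), (np.int64(285), 102), (np.int64(286), 93), (np.int64(287), 96), (np.int64(320), -141), (np.int64(321), -113)]
120 []
140 [(np.int64(270), -149), (np.int64(274), -95), (np.int64(277), 126)]
160 [(np.int64(239), 158), (np.int64(247), -121), (np.int64(248), -96), (np.int64(274), -92)]
180 [(np.int64(237), 96), (np.int64(248), -150)]
200 []
220 []
240 []
260 [(np.int64(232), -131), (np.int64(233), -126), (np.int64(272), 103), (np.int64(278), -101), (np.int64(289), 177), (np.int64(290), 93), (np.int64(292), -159), (np.int64(293), -161), (np.int64(327), 93), (np.int64(328), 181), (np.int64(329), 173)]
280 []
top [([427.0, 319.0], 0.93), ([266.0, 214.0], 0.9)]
scene [([286.0, 206.0], 0.66), ([142.0, 171.0], 0.66), ([303.0, 251.0], 0.36)]
wrist [([283.0, 197.0], 0.84)]
```

{"op": "apply_moves", "data": {
  "moves": [
    [0,0,-0.1,0,0,0,0.3],
    [0,0,-0.25,0,0,0,0.3],
    [0,0,-0.3,0,0,0,0.3],
    [0,0,-0.3,0,0,0,0.3],
    [0,0,-0.3,0,0,0,0.3]
  ]
}}

```text
time_s: 23.75
tool_pos: [0.5825, 0.0306, 0.3322]
tool_rot: [-159.3, 0.0, 82.6]
force: [-0.3, -0.3, -0.1]
grip_width: 0.0261
grasp_force: 0.0
```

```bash
python3 -c "
from cell import env
print(env.get_obs()['force'],env.sign_off())"
```

```text
the job is handed in; nothing more can be done
[-0.2583971  -0.25347263 -0.13856291] None
```

Handed in at about 24 s: the blue bay faces the pointer to within about 1°, and the small board leans at the lip against the column, released; mid-push the fist briefly wedged on a post (about 28 N), and I viewed 11 pictures, one over the limit of 10.

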